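# Find the rattling finds case and hold it out over the examination tray

## Robot

A 7-joint arm with a two-finger parallel gripper is mounted at the origin on the work surface. World frame = base frame: x ahead of the robot, y to its left, z up, the work surface at z = 0. Lengths are in m, angles in degrees, forces in N, time in s.
With the tool pointing down it reaches from about 0.35 to 0.775 m from the base axis. Payload 3.1 kg.
Tool frame: the origin (TCP) lies on the centre line of the jaws, within the pads' length; the fingertips stand 17 mm ahead of it and the grasp point (between the pads) lies 2 mm behind it (robot.tip_reach is the distance from the TCP to the fingertips, in m); z points along the fingers, y is the line along which they close (so a half turn about z gives the same grasp; the last joint's range is limited). The gripper opens to 85 mm and grips with 20 to 120 N. Pads are 22 mm wide; open, the fingers measure 114 mm over their backs; the gripper's body (76 mm by 85 mm) begins 54 mm behind the grasp point. The pads swing forward as they close: fully open they stand 13 mm farther back than shut.
Start: joints at [70.949, 17.813, 0.802, 86.603, -0.252, 75.585, -1.558], TCP at [0.158, -0.527, 0.248] pointing down, gripper open.
Joint ranges: [-154.91, 154.91], [-16.99, 109.72], [-72.82, 74.43], [7.12, 147.25], [-82.49, 262.49], [11.32, 116.49], [-174.64, 174.64]. Speed limits (degrees/s): [159.86, 159.86, 180, 180, 180, 180, 180].

## Interface

Orientations are given as [roll, pitch, yaw] about the fixed x, y, z axes, in that order (R = Rz(yaw) Ry(pitch) Rx(roll)).
In Python, from station import robot, fingers, vision, workorder, recognise gives the robot as it stands. Calls block until the motion is done:
- robot.move_to(position, orientation): joint-space move of the TCP to a pose.
- robot.line_to(position, orientation=None, velocity=0.15, f_stop=None): straight line of the TCP; orientation=None keeps the orientation; velocity is the mean speed in m/s. With f_stop (N) it stops when the force on the tool has changed by that much, and returns True; else False.
- robot.move_j(angles): joint-space move.
- fingers.gripper_to(opening, force=None): opening from 0.0 (shut) to 1.0 (fully open); force is the grip in N (None keeps the last); returns when the fingers have stopped.
- robot.pause(seconds).
- robot.inverse_kinematics(position, orientation): joint angles nearest the present ones, or None.
- vision.grab_frame(name): name is "side" or "top" or "wrist"; returns the picture (384x512x3 uint8, red, green, blue); there is no depth.
- vision.calibration(name): a dict with "mtx" (3x3 intrinsics, pixels), "extrinsics" (4x4, takes a point from world to camera coordinates); the wrist camera has in their place "T_tool_cam" (4x4, takes a point from camera to tool coordinates, whose origin is the TCP and whose axes are the flange's). Camera axes: x right, y up, looking along -z (the intrinsics and any distortion apply to the point x, -y, -z); pixel columns grow to the right and rows downward; lengths in m; the calibration is good to about 2 mm. The wrist camera is an equidistant fisheye: a pixel r from the principal point sees the ray r / f radians off the axis. A picture is of the moment at which its call begins: read the wrist's pose just before it. calibration takes no time and is no camera call.
A pose or a line that the arm cannot do raises robot.PlanningError and nothing moves.
- workorder.close_job(): hands the job in; it is judged then, once.
Trained networks look in the newest picture that a camera, given by its name, has taken for a name from the list of things; names that differ only in an ending like _2 or _b are one class to them, and where a whole thing is asked for, a point or a joint stands for the part that bears it (a point fixed in the world has none). Each returns a list of dicts, best first, with "p" (0 to 1); they miss things now and then, are a little off and sometimes report something else, mostly with a low value. They report only what shows in the picture. A call takes as long as a camera call. They do not tell look-alikes from the thing itself.
- recognise(label, camera): "rect" ([centre column, centre row, width, height] in pixels, round what is visible of it).
Readings, each from a call of its own:
- robot.current_time_s(): time.
- robot.current_joint_positions(): joint angles.
- robot.current_dq(): joint speeds.
- robot.current_joint_torque(): joint torques, N m.
- robot.current_tool_pos(): TCP position.
- robot.current_eef_rot(): TCP orientation.
- robot.current_contact_force(): force on the tool from outside, world axes, zero at the start.
- robot.current_torque(): the same for the moment, N m.
- robot.current_finger_gap(): opening from 0.0 (shut) to 1.0 (fully open).
- robot.current_gripper_force(): force on a finger pad.
Only numpy, scipy, OpenCV 4.12 (cv2) and the standard library are available. Lean on these libraries where they do the work, as an engineer would, in place of code of your own. Each camera call takes 0.05 s, during which the arm holds its last target. There are 200 camera calls.

## Task

In one of the three closed grey finds cases the find has come out of its foam and must be repacked: lift the cases clear of the table one after another, gripping each across its middle, and tip it well down at one end and then at the other a couple of times until you have found the one in which something loose knocks from end to end; put a quiet case back down where it stood. Hold the rattling case out over the middle of the foam-lined examination tray at the far side of the table, level and still, about 15 cm above the table, for the conservator to take, and finish there while still holding it; leave everything else on the table where it is.

Things in the scene. Friction and masses are not known exactly. Their poses are not given: they have to be found in the camera images.
- case_a: one of three identical sealed finds cases of grey plastic, 160 mm long (its x), 62 wide (y), 46 high (z), upright flat sides, flush lid. Two latches on the -y side and two hinges on the +y side stand out 4 mm, 52 mm either side of the middle; a carry loop at the +x end reaches 88 mm from the middle. The middle 80 mm of the sides are plain. Origin: centre of the underside, on the table
- case_b: second finds case, same as case_a. All three hold the same find, an iron ball of 0.13 kg; each weighs 0.30 to 0.42 kg in all. In two cases the ball is bedded fast in foam at the middle; in one (any of the three) it is loose and rolls up to 60 mm either way from the middle along x, knocking on the end walls, when the case is tipped
- case_c: third finds case, same as case_a. The balance point of a case lies about 23 mm above the middle of its underside; in the case with the loose ball it shifts 18 to 26 mm along x towards the end that is tipped down
- tray: the examination tray: a white enamelled steel tray, 130 mm (x) by 200 mm (y), rim 23 mm high, lined with dark grey foam whose top is 14 mm above the table; heavy, does not move. Origin: centre of its underside, on the table
- mould: bystander: square terracotta relief mould, 120 by 120 mm, 58 mm high, loose. Origin: centre of its underside
- cast: bystander: whitish oval plaster relief cast, about 135 by 108 mm, 35 mm high, loose. Origin: middle of its underside
- sherd_a: bystander: terracotta sherd, 56 by 35 mm, 9 mm thick, lying flat between two of the cases. Origin: middle of its underside
- sherd_b: bystander: brown sherd, 52 by 33 mm, 9 mm thick, lying flat between two of the cases. Origin: middle of its underside
- brush: bystander: flat dusting brush, 180 mm long (along its x), 18 mm wide, 14 mm high, lying between two of the cases. Origin: about its middle, at its underside
- bowl: bystander: black rubber mixing bowl, 124 mm across, 52 mm high, loose. Origin: centre of its underside
Not all that is in view belongs to the job. What is shaped like the case_a but orange is not meant.

How it is judged (in metres and radians):
On the way, in this order (a step that is already met when the one before it is completed fails the run):
1. the case with the loose ball, held clear of the table (30 mm or more), has been tipped by 0.2 rad or more with its -x end down and the ball has run to that end (((distance between ball_c0 and case_a below 0.09 m and height (world z) of case_a above 0.03 m and contact force between the fingers and case_a above 1 N and angle between case_a's own x axis and vertical below 1.37 rad and x of ball_c0 in the frame of case_a below -0.03 m) or (distance between ball_c0 and case_b below 0.09 m and height (world z) of case_b above 0.03 m and contact force between the fingers and case_b above 1 N and angle between case_b's own x axis and vertical below 1.37 rad and x of ball_c0 in the frame of case_b below -0.03 m) or (distance between ball_c0 and case_c below 0.09 m and height (world z) of case_c above 0.03 m and contact force between the fingers and case_c above 1 N and angle between case_c's own x axis and vertical below 1.37 rad and x of ball_c0 in the frame of case_c below -0.03 m))), for 0.05 s.
2. then it has been tipped likewise with its +x end down and the ball has run to that end (((distance between ball_c0 and case_a below 0.09 m and height (world z) of case_a above 0.03 m and contact force between the fingers and case_a above 1 N and angle between case_a's own x axis and vertical above 1.77 rad and x of ball_c0 in the frame of case_a above 0.03 m) or (distance between ball_c0 and case_b below 0.09 m and height (world z) of case_b above 0.03 m and contact force between the fingers and case_b above 1 N and angle between case_b's own x axis and vertical above 1.77 rad and x of ball_c0 in the frame of case_b above 0.03 m) or (distance between ball_c0 and case_c below 0.09 m and height (world z) of case_c above 0.03 m and contact force between the fingers and case_c above 1 N and angle between case_c's own x axis and vertical above 1.77 rad and x of ball_c0 in the frame of case_c above 0.03 m))), for 0.05 s.
At the end, for the whole second after the job is handed in: the case with the loose ball is in the fingers, underside 90 to 300 mm above the table, centre within 50 mm of the tray's seen from above, level within 0.2 rad, under 30 mm/s; the other two cases stand flat and still on the table within 50 mm of where they stood (((distance between ball_c0 and case_a below 0.09 m and height (world z) of case_a between 0.09 and 0.3 m and horizontal distance between case_a and tray below 0.05 m and angle between case_a's own z axis and vertical below 0.2 rad and linear speed of each of case_a, case_b, case_c below 0.03 m/s and contact force between the fingers and case_a above 1 N and height (world z) of each of case_b, case_c below 0.008 m and angle between each of case_b, case_c's own z axis and vertical below 0.1 rad and distance of each of case_b, case_c from where it was at the start of the episode below 0.05 m) or (distance between ball_c0 and case_b below 0.09 m and height (world z) of case_b between 0.09 and 0.3 m and horizontal distance between case_b and tray below 0.05 m and angle between case_b's own z axis and vertical below 0.2 rad and linear speed of each of case_b, case_a, case_c below 0.03 m/s and contact force between the fingers and case_b above 1 N and height (world z) of each of case_a, case_c below 0.008 m and angle between each of case_a, case_c's own z axis and vertical below 0.1 rad and distance of each of case_a, case_c from where it was at the start of the episode below 0.05 m) or (distance between ball_c0 and case_c below 0.09 m and height (world z) of case_c between 0.09 and 0.3 m and horizontal distance between case_c and tray below 0.05 m and angle between case_c's own z axis and vertical below 0.2 rad and linear speed of each of case_c, case_a, case_b below 0.03 m/s and contact force between the fingers and case_c above 1 N and height (world z) of each of case_a, case_b below 0.008 m and angle between each of case_a, case_b's own z axis and vertical below 0.1 rad and distance of each of case_a, case_b from where it was at the start of the episode below 0.05 m))); the arm keeps its last pose, push and grip.
It fails at once if a bystander (mould, cast, sherds, brush, bowl) was moved by more than 30 mm (distance of any of mould, cast, sherd_a, sherd_b, brush, bowl from where it was at the start of the episode above 0.03 m).
It also fails if it takes over 72 s, if anything falls off the work surface, if the arm or the gripper's body presses on something with over 40 N, if the wrist force passes 120 N, or if a joint passes its speed limit or range.

## Working session

There is one attempt and no reset: what is moved stays moved. The work goes in short steps, each a Python script; the robot and the scene stay as the last script left them, time stands still between calls to the robot, and variables do not carry over. Pictures are saved under pics/ and viewed, at most 10 in all, crops included, and the job is handed in when it is done.

```bash
ls; mkdir -p pics
python3 - <<'E'
from station import robot, fingers, vision, workorder, recognise
import cv2,numpy as np
print(robot.current_time_s())
for n in ("top","side"):
    im=vision.grab_frame(n); cv2.imwrite(f"pics/{n}0.png",im[:,:,::-1])
    c=vision.calibration(n); print(n,{k:np.round(v,4).tolist() if hasattr(v,'__len__') else v for k,v in c.items()})
    for l in ("case_a","tray"):
        print(l,[(np.round(d["rect"]).tolist(),round(d["p"],2)) for d in recognise(l,n)])
print({k:np.round(v,4).tolist() for k,v in vision.calibration("wrist").items()})
print(robot.current_eef_rot(),robot.current_tool_pos(), robot.current_time_s())
E
```

```text
pics
0.0
top {'mtx': [[497.0713, 0.0, 251.5586], [0.0, 497.0713, 195.0907], [0.0, 0.0, 1.0]], 'extrinsics': [[0.0021, -0.9999, -0.0136, 0.0042], [0.983, -0.0004, 0.1835, -0.4336], [-0.1834, -0.0137, 0.9829, -1.3956], [0.0, 0.0, 0.0, 1.0]]}
case_a [([333.0, 168.0, 34.0, 59.0], 0.88), ([147.0, 293.0, 26.0, 60.0], 0.83), ([168.0, 193.0, 24.0, 56.0], 0.77), ([260.0, 189.0, 46.0, 59.0], 0.66), ([326.0, 252.0, 54.0, 53.0], 0.62)]
tray [([215.0, 111.0, 77.0, 52.0], 0.75)]
side {'mtx': [[364.1324, 0.0, 255.2167], [0.0, 364.1324, 191.1245], [0.0, 0.0, 1.0]], 'extrinsics': [[0.95, -0.3121, 0.009, -0.4295], [0.2144, 0.6731, 0.7078, -0.1012], [-0.2269, -0.6705, 0.7064, -1.2297], [0.0, 0.0, 0.0, 1.0]]}
case_a [([259.0, 194.0, 43.0, 37.0], 0.94), ([234.0, 149.0, 41.0, 26.0], 0.88), ([228.0, 249.0, 41.0, 37.0], 0.88), ([297.0, 234.0, 51.0, 36.0], 0.87)]
tray [([307.0, 161.0, 48.0, 42.0], 0.67)]
{'mtx': [[297.3186, 0.0, 255.5843], [0.0, 297.3186, 189.4026], [0.0, 0.0, 1.0]], 'T_tool_cam': [[0.0005, 0.9579, 0.287, 0.0727], [1.0, -0.0005, -0.0001, -0.0001], [-0.0, 0.287, -0.9579, -0.1258], [0.0, 0.0, 0.0, 1.0]]}
[-1.79955700e+02  1.50635775e-03  1.66667399e+01] [ 0.1576803  -0.52669168  0.24792429] 0.3
```

Run:
```python
import cv2
im=cv2.imread("pics/top0.png"); cv2.imwrite("pics/top0z.png",cv2.resize(im[70:340,100:460],None,fx=2.2,fy=2.2,interpolation=cv2.INTER_CUBIC))
```

```text
(no output)
```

View pics/top0z.png

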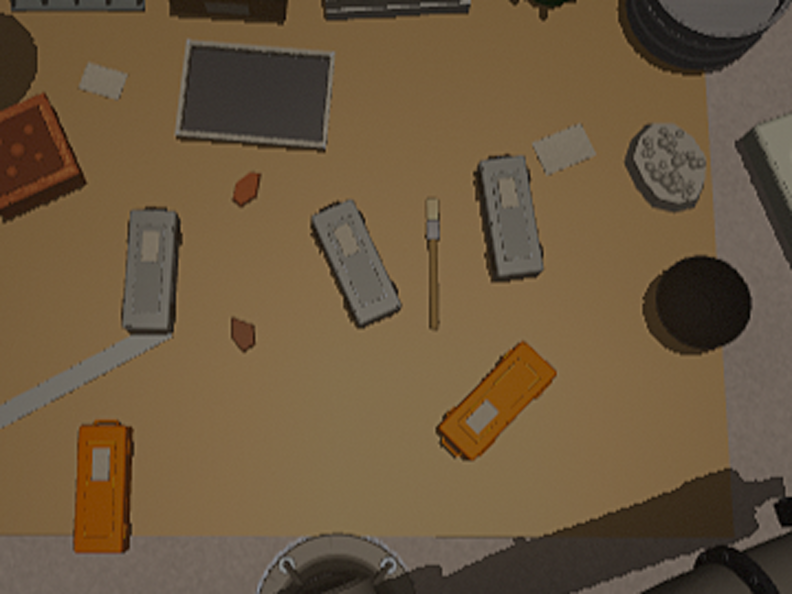

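View pics/side0.png

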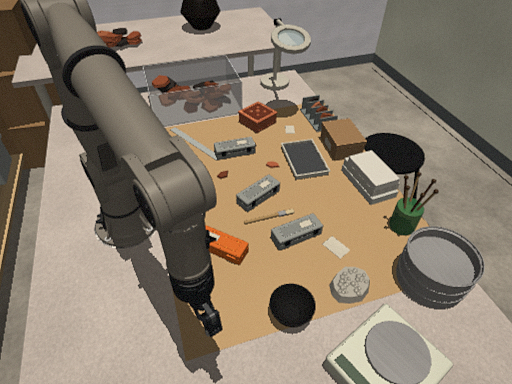

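Grey cases in the enlarged view are at (151,270), (356,263) and (510,217). The shapes at (103,487) and (497,400) are orange, so they are not meant. The tray is at (255,95), the brush at (433,263), and the sherds at (246,188) and (243,333). This crop settles which cases are meant. Next I fit box outlines to get poses.

```bash
cat > h.py <<'E'
from station import robot, fingers, vision, workorder, recognise
import cv2, numpy as np
from scipy.optimize import minimize
def proj(P,cal):
    E=cal["extrinsics"]; c=np.asarray(P)@E[:3,:3].T+E[:3,3]
    c=c*[1,-1,-1]; uv=c@cal["mtx"].T; return uv[:,:2]/uv[:,2:]
def unproj(u,v,z,cal):
    E=cal["extrinsics"]; R=E[:3,:3]; C=-R.T@E[:3,3]
    d=R.T@(np.linalg.inv(cal["mtx"])@[u,v,1]*[1,-1,-1]); return C+d*(z-C[2])/d[2]
def box(x,y,yaw,L,W,H):
    c,s=np.cos(yaw),np.sin(yaw)
    return np.array([[x+c*a*L/2-s*b*W/2,y+s*a*L/2+c*b*W/2,z] for a in(-1,1) for b in(-1,1) for z in(0,H)])
K=8
def fit(mask,x0,dims,cal):
    M=cv2.resize(mask.astype(np.uint8),None,fx=4,fy=4,interpolation=cv2.INTER_NEAREST)
    def cost(p):
        h=cv2.convexHull(np.float32(proj(box(*p,*dims),cal)*4+1.5))
        R=np.zeros_like(M); cv2.fillConvexPoly(R,np.int32(np.round(h*16)),1,shift=4)
        return 1-(R&M).sum()/(R|M).sum()
    best=None
    for w in np.radians([-30,-15,0,15,30]):
        S=np.array([x0]*4,float)*0+[*x0,w]; S[1,0]+=.02;S[2,1]+=.02;S[3,2]+=.15
        r=minimize(cost,S[0],method="Nelder-Mead",options=dict(initial_simplex=S,xatol=2e-4,fatol=1e-4))
        if best is None or r.fun<best.fun: best=r
    return best.x,best.fun
E
python3 - <<'E'
from h import *
for n in("top","side"):
    cal=vision.calibration(n); im=cv2.imread(f"pics/{n}0.png"); hsv=cv2.cvtColor(im,cv2.COLOR_BGR2HSV)
    cs={"top":[(168,193),(260,189),(332,168)],"side":[(234,149),(259,194),(297,234)]}[n]
    for k,(u,v) in enumerate(cs):
        m=(hsv[...,1]<70)&(hsv[...,2]>35)
        roi=np.zeros_like(m); roi[v-36:v+37,u-36:u+37]=1
        m=cv2.morphologyEx((m&roi).astype(np.uint8),cv2.MORPH_OPEN,np.ones((5,5)))
        nl,lab,st,_=cv2.connectedComponentsWithStats(m); 
        m=lab==(1+np.argmax(st[1:,4]))
        p,f=fit(m,unproj(u,v,.023,cal)[:2],(.164,.066,.046),cal)
        print(n,k,p[:2].round(4),np.degrees(p[2]).round(1),"cost",round(f,3),m.sum())
    u,v=(215,111) if n=="top" else (307,161)
    print("tray",unproj(u,v,.015,cal).round(3))
E
```

```text
Traceback (most recent call last):
  File "h.py", line 22, in fit
    S=np.array([x0]*4,float)*0+[*x0,w]; S[1,0]+=.02;S[2,1]+=.02;S[3,2]+=.15
      ~~~~~~~~~~~~~~~~~~~~~~~~^~~~~~~~
ValueError: operands could not be broadcast together with shapes (4,2) (3,)
```

```bash
sed -i 's/S=np.array(\[x0\]\*4,float)\*0+\[\*x0,w\]/S=np.tile([*x0,w],(4,1))/' h.py
cat > m.py <<'E'
from h import *
for n in("top","side"):
    cal=vision.calibration(n); im=cv2.imread(f"pics/{n}0.png"); hsv=cv2.cvtColor(im,cv2.COLOR_BGR2HSV)
    cs={"top":[(168,193),(260,189),(332,168)],"side":[(234,149),(259,194),(297,234)]}[n]
    for k,(u,v) in enumerate(cs):
        m=(hsv[...,1]<70)&(hsv[...,2]>35)
        roi=np.zeros_like(m); roi[v-36:v+37,u-36:u+37]=1
        m=cv2.morphologyEx((m&roi).astype(np.uint8),cv2.MORPH_OPEN,np.ones((5,5)))
        nl,lab,st,_=cv2.connectedComponentsWithStats(m); 
        m=lab==(1+np.argmax(st[1:,4]))
        p,f=fit(m,unproj(u,v,.023,cal)[:2],(.164,.066,.046),cal)
        print(n,k,p[:2].round(4),np.degrees(p[2]).round(1),"cost",round(f,3),m.sum())
    u,v=(215,111) if n=="top" else (307,161)
    print("tray",unproj(u,v,.015,cal).round(3))
E
python3 m.py
```

```text
top 0 [0.4453 0.249 ] 2.2 cost 0.213 1154
top 1 [ 0.4564 -0.0233] 20.5 cost 0.171 1147
top 2 [ 0.5208 -0.2306] 2.7 cost 0.232 1116
tray [0.698 0.117 0.015]
side 0 [0.4388 0.2515] -2.6 cost 0.268 629
side 1 [ 0.4567 -0.0178] 34.8 cost 0.26 736
side 2 [ 0.5182 -0.2261] 14.2 cost 0.249 964
tray [0.696 0.089 0.015]
```

Run:
```python
from h import *
import pickle
cal=vision.calibration("top")
Z={0:((147,330),(155,209)),1:((380,315),(331,208)),2:((518,276),(502,158))}
P={}
for k,(a,b) in Z.items():
    a,b=[unproj(100+q[0]/2.2,70+q[1]/2.2,.046,cal) for q in(a,b)]
    d=b-a; m=(a+b)/2; P[k]=(m[0],m[1],np.degrees(np.arctan2(d[1],d[0]))); print(k,np.round(P[k],3),"len",np.linalg.norm(d).round(3))
t=[unproj(100+x/2.2,70+y/2.2,.023,cal) for x,y in((187,40),(333,53),(326,149),(177,137))]
print("tray",np.mean(t,0).round(3),[np.linalg.norm(t[i]-t[i-1]).round(3) for i in range(4)])
R={}
for k in(2,1,0):
    x,y,w=P[k]
    for p in(-25,0,25): print(k,p,robot.inverse_kinematics([x,y,.2],[180,p,w]) is not None,end=" ")
    robot.move_to([x,y,.2],[180,0,w]); robot.pause(.2)
    pos,rot=robot.current_tool_pos(),robot.current_eef_rot(); im=vision.grab_frame("wrist")
    cv2.imwrite(f"pics/w{k}.png",im[:,:,::-1]); R[k]=(pos,rot)
pickle.dump((P,R),open("p.pkl","wb"))
print(robot.current_time_s(), np.round(robot.current_contact_force(),2),np.round(robot.current_torque(),3))
cv2.imwrite("pics/wm.png",cv2.resize(np.vstack([np.hstack([cv2.imread(f"pics/w{k}.png") for k in(0,1)]),np.hstack([cv2.imread("pics/w2.png")]*2)]),(800,600),interpolation=cv2.INTER_AREA))
```

```text
0 [ 0.441  0.244 -1.851] len 0.162
1 [ 4.5100e-01 -2.4000e-02  2.4099e+01] len 0.157
2 [ 0.511 -0.228  5.948] len 0.161
tray [0.689 0.112 0.023] [np.float64(0.141), np.float64(0.204), np.float64(0.138), np.float64(0.204)]
2 -25 True 2 0 True 2 25 True 1 -25 True 1 0 True 1 25 True 0 -25 True 0 0 True 0 25 True 4.65 [ 0.34 -0.44 -0.94] [0.036 0.012 0.009]
```

View pics/wm.png

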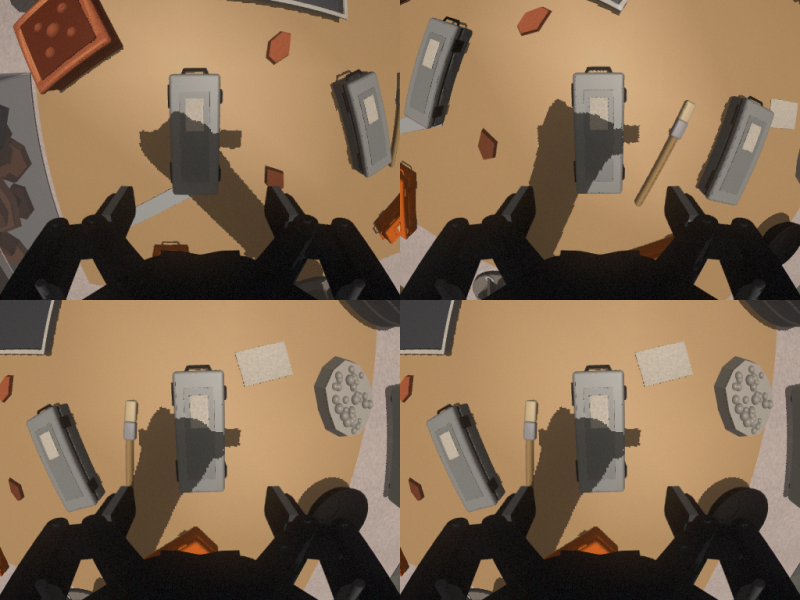

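The wrist views (case 0 top left, case 1 top right, case 2 bottom) show each case centred near tile pixel (197,133). Yaws are aligned, carry loops point away from the robot (+x), and there is room for the fingers. I'll refine the centres and test case 0.

```bash
cat > g.py <<'E'
from h import *
import pickle,sys
from scipy.spatial.transform import Rotation as Ro
P,R=pickle.load(open("p.pkl","rb"))
W={0:[(171,76),(219,76),(219,192),(173,194)],1:[(174,74),(222,74),(223,191),(175,192)],2:[(174,72),(224,72),(224,190),(178,192)]}
def wray(u,v,k,z):
    c=vision.calibration("wrist"); m=c["mtx"]; d=np.array([(u-m[0,2])/m[0,0],(v-m[1,2])/m[1,1]]); t=np.linalg.norm(d)
    r=np.array([d[0]/t*np.sin(t),-d[1]/t*np.sin(t),-np.cos(t)]); T=c["T_tool_cam"]
    Rt=Ro.from_euler("xyz",R[k][1],degrees=True).as_matrix()
    o=R[k][0]+Rt@T[:3,3]; w=Rt@T[:3,:3]@r; return o+w*(z-o[2])/w[2]
def pose(k):
    q=[wray(x*1.28,y*1.28,k,.046) for x,y in W[k]]; c=np.mean(q,0); d=q[0]+q[1]-q[2]-q[3]
    return c[0],c[1],np.degrees(np.arctan2(d[1],d[0])),[np.linalg.norm(q[i]-q[i-1]).round(3) for i in range(4)]
def read(w,p):
    a=[]
    for _ in range(8):
        a.append(np.r_[robot.current_contact_force(),robot.current_torque()]); robot.pause(.03)
    a=np.array(a); m=a.mean(0); Rt=Ro.from_euler("xyz",[180,p,w],degrees=True).as_matrix()
    return np.r_[m[:3]@Rt,m[3:]@Rt],a.std(0)
def test(k,x,y,w):
    robot.move_to([x,y,.14],[180,0,w]); robot.pause(.3); b,_=read(w,0); print("empty",b.round(3))
    print("hit",robot.line_to([x,y,.026],velocity=.12,f_stop=15))
    fingers.gripper_to(0,70); print("gap",robot.current_finger_gap(),"F",robot.current_gripper_force(),robot.current_tool_pos().round(3))
    robot.line_to([x,y,.18],velocity=.15)
    for p in(0,-25,25,-25,25,0):
        robot.move_to([x,y,.18],[180,p,w]); robot.pause(.8); m,s=read(w,p)
        print(p,"F",m[:3].round(2),"M",m[3:].round(3),"sd",s[4].round(4))
    print("gap",robot.current_finger_gap(),robot.current_gripper_force(),"t",robot.current_time_s())
E
python3 - <<'E'
from g import *
for k in(0,1,2): print(k,pose(k),P[k])
x,y,w,_=pose(0)
if np.hypot(x-P[0][0],y-P[0][1])<.015: test(0,x,y,P[0][2])
E
```

```text
0 (np.float64(0.44379851736193876), np.float64(0.24709254680874823), np.float64(-1.8191221806763775), [np.float64(0.155), np.float64(0.057), np.float64(0.151), np.float64(0.063)]) (np.float64(0.44104603334246806), np.float64(0.24379030606652916), np.float64(-1.8513965987928773))
1 (np.float64(0.45519862209039297), np.float64(-0.023159825441029028), np.float64(24.283833955505926), [np.float64(0.154), np.float64(0.057), np.float64(0.153), np.float64(0.065)]) (np.float64(0.4514208620968174), np.float64(-0.02411103344647167), np.float64(24.098506033611834))
2 (np.float64(0.5163352692093132), np.float64(-0.22925254156523392), np.float64(6.79356120849255), [np.float64(0.157), np.float64(0.059), np.float64(0.154), np.float64(0.062)]) (np.float64(0.5112224360375033), np.float64(-0.22796397614791325), np.float64(5.948311550261924))
empty [-0.302 -0.168 -0.002  0.002  0.005 -0.009]
hit False
gap 0.7173969739710696 F 77.87840008735657 [0.445 0.248 0.027]
0 F [-0.03  0.06  3.48] M [-0.004  0.003 -0.006] sd 0.0289
-25 F [-1.45  0.4   3.45] M [ 0.    -0.765  0.001] sd 0.0148
25 F [ 1.51 -0.13  3.21] M [-0.009  0.78   0.013] sd 0.0215
-25 F [-1.65  0.07  3.44] M [ 0.007 -0.781 -0.002] sd 0.0178
25 F [ 1.77 -0.05  3.54] M [-0.004  0.786 -0.004] sd 0.0275
0 F [0.04 0.22 3.84] M [-0.001  0.001 -0.014] sd 0.037
gap 0.7147257647291438 76.89230561256409 t 18.2
```

Case 0 shows no offset moment when level, either before or after tipping, so it looks quiet. I'll put it back and test case 1 to compare.

```bash
cat >> g.py <<'E'
def putback(x,y,w):
    robot.line_to([x,y,.05],velocity=.2)
    print("touch",robot.line_to([x,y,.0255],velocity=.04,f_stop=6),robot.current_tool_pos().round(4))
    fingers.gripper_to(1.0); robot.line_to([x,y,.15],velocity=.15); print("t",robot.current_time_s())
E
python3 - <<'E'
from g import *
x,y,w,_=pose(0); putback(x,y,P[0][2])
x,y,w,_=pose(1); test(1,x,y,P[1][2])
E
```

```text
touch True [0.4435 0.2467 0.0273]
t 20.9167
empty [ 0.057  0.343 -0.247  0.013 -0.012  0.002]
hit False
gap 0.7130525677900652 F 77.51728892326355 [ 0.456 -0.023  0.027]
0 F [ 0.1  -0.14  3.41] M [0.013 0.004 0.008] sd 0.0371
-25 F [-1.39 -0.06  3.05] M [ 0.    -0.686  0.004] sd 0.0302
25 F [1.47 0.07 3.39] M [ 0.008  0.695 -0.017] sd 0.0308
-25 F [-1.47 -0.24  3.29] M [-0.005 -0.693 -0.003] sd 0.0264
25 F [ 1.32 -0.11  3.02] M [-0.017  0.698  0.004] sd 0.0302
0 F [-0.02  0.19  3.24] M [ 0.014 -0.077 -0.008] sd 0.0251
gap 0.7064520075937891 82.93394207954407 t 35.825
```

Case 1 has a residual moment of -0.077 N m when level after tipping its +x end down, which is about 22 mm of shift. Its tipped moments are also about 0.09 N m lower than case 0's. I'll confirm it by tipping the other way, then carry it to the tray.

Run:
```python
from g import *
x,y,_,_=pose(1); w=P[1][2]
ok=[]
for p in(-25,0,25,0):
    robot.move_to([x,y,.18],[180,p,w]); robot.pause(.6)
    if p==0: m,s=read(w,p); ok.append(m[4]); print(m.round(3))
print(ok)
if ok[0]>.04 and ok[1]<-.04:
    robot.line_to([.692,.112,.18],[180,0,w],velocity=.12); robot.pause(.8)
    print(robot.current_tool_pos().round(3),robot.current_eef_rot().round(1),robot.current_gripper_force(),robot.current_time_s())
    for n in("top","side"): cv2.imwrite(f"pics/{n}1.png",vision.grab_frame(n)[:,:,::-1])
    cv2.imwrite("pics/end.png",np.hstack([cv2.resize(cv2.imread(f"pics/{n}1.png"),(400,300)) for n in("top","side")]))
```

```text
[ 0.074 -0.21   3.493  0.011  0.089  0.007]
[-0.54   0.071  3.244 -0.021 -0.074  0.005]
[np.float64(0.08866069855644929), np.float64(-0.07445357564067151)]
[0.692 0.112 0.18 ] [-180.     0.    24.1] 83.56457948684692 44.9
```

View pics/end.png

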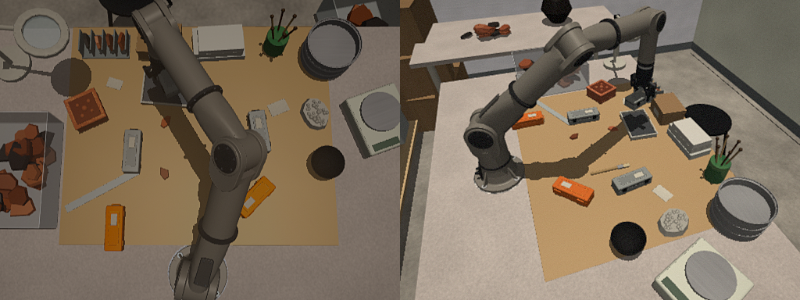

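The moment flips sign with the tip direction (+0.089 / -0.074 N m), so case 1 rattles. The final view shows it held over the tray (side panel, about (637,98)), case 0 standing flat at (583,116), and the rest in place.

```bash
python3 -c "
from station import workorder
print(workorder.close_job())"
```

```text
the job is handed in; nothing more can be done
None
```

The job is handed in with the middle case, the one that rattles, held level about 15 cm above the tray; I tested one quiet case and put it back, and never needed to lift the third.

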